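Find the blocked syringe, discard it, empty the good one

ROBOT

A 6-joint arm with a two-finger parallel gripper is mounted at the origin on the work surface. World frame = base frame: x ahead of the robot, y to its left, z up, the work surface at z = 0. Lengths are in m, angles in rad, forces in N, time in s.
With the tool pointing down it reaches from about 0.35 to 0.725 m from the base axis. Payload 6 kg.
Tool frame: the origin (TCP) lies midway between the tips of the shut fingers; the grasp point (between the pads) lies 19 mm behind it; z points along the fingers, y is the line along which they close (so a half turn about z gives the same grasp; the last joint's range is limited). The gripper opens to 85 mm and grips with 20 to 120 N. Pads are 22 mm wide; open, the fingers measure 114 mm over their backs; the gripper's body (76 mm by 85 mm) begins 54 mm behind the grasp point. The pads swing forward as they close: fully open they stand 13 mm farther back than shut.
Start: joints at [-0.881, 0.04, 0.085, 0, -1.615, -0.334], TCP at [0.209, -0.562, 0.199] pointing down, gripper open.
Joint ranges: [-2.56, 2.56], [-1.29, 2.01], [-1.08, 1.49], [-3.29, 1.98], [-2.81, -0.18], [-2.99, 2.99]. Speed limits (rad/s): [2.57, 2.57, 3.01, 3.14, 3.14, 3.14].

INTERFACE

Orientations are given as a 3x3 rotation matrix whose columns are the frame's x, y, z axes.
In Python, from station import read_state, capture, job_done, look_for, landmark_of gives the robot as it stands.
- The arm moves only by the tool servo_tool, never from a script. Its argument "steps" is a list of rows, each an object of numbers: "grip": the closure, from 0 (fully open) to 1 (shut); "x", "y", "z": the shift along the tool's x, y, z in m; "ax", "ay", "az": the turn, a rotation vector about the tool's x, y, z in degrees. A call has 1 to 10 rows; each row is the pose to reach, as a shift and turn from the pose commanded when the call began, along the tool's axes at that moment; what a row does not reach only later rows make up. A row lasts 1/12 s, in which the tool goes at most 41.7 mm and 7.16 degrees, less where a joint would pass 70% of its speed; a pose out of reach is approached as far as the arm can. A call with a gripper value outside its range is refused whole. The fingers move at their own pace and stop on an object; "grip_force" is the grip in N (left out, the last holds). Time passes only in rows, so rows that repeat a pose let the fingers close. It gives the time, the measured TCP pose, the force, the opening and the grip force at its end, in the units of the state.
- read_state(): the state, without advancing time (a new reading comes with each control period).
- capture(name): name is "side" or "top" or "wrist"; returns a dict with "pixels" (420x560x3 uint8, blue, green, red), "mtx" (3x3 intrinsics, pixels), "position" and "orientation" of the camera in the world. Camera axes: x right, y down, z forward; pixel columns grow to the right and rows downward; lengths in m; the calibration is good to about 2 mm. The wrist camera is an equidistant fisheye: a pixel r from the principal point sees the ray r / f radians off the axis. A picture is of the moment at which its call begins. There is no depth.
- job_done(): hands the job in; it is judged then, once.
Trained networks look in the newest picture that a camera, given by its name, has taken for a name from the list of things; names that differ only in an ending like _2 or _b are one class to them, and where a whole thing is asked for, a point or a joint stands for the part that bears it (a point fixed in the world has none). Each returns a list of dicts, best first, with "score" (0 to 1); they miss things now and then, are a little off and sometimes report something else, mostly with a low value. They report only what shows in the picture. A call takes as long as a camera call. They do not tell look-alikes from the thing itself.
- look_for(thing, camera): "position" ([row, column] in pixels, amid what is visible of it).
- landmark_of(thing, camera): "position" ([row, column] in pixels: a listed point, or the origin of a listed thing).
The state is a dict: "clock": time; "joint_positions": joint angles; "dq": joint speeds; "joint_efforts": joint torques, N m; "eef_pos": TCP position; "tcp_rot": TCP orientation; "ft_force": force on the tool from outside, world axes, zero at the start; "torque": the same for the moment, N m; "finger_gap": finger opening in m; "grasp_force": force on a finger pad.
Only numpy, scipy, OpenCV 4.12 (cv2) and the standard library are available. Lean on these libraries where they do the work, as an engineer would, in place of code of your own. Each camera call takes 0.05 s, during which the arm holds its last target. There are 200 camera calls.

TASK

One of the two large syringes in the white rack is blocked: try a plunger from above, gently, and if it gets stiffer and stiffer, stop rather than force it. Lift the blocked syringe out of the rack and put it nozzle down into the white beaker; press the plunger of the one that runs freely fully home and leave that syringe in its place in the rack. Try a plunger before you discard anything, and leave the capped tube alone.

Things in the scene. Friction and masses are not known exactly. Their poses are not given: they have to be found in the camera images.
- syringe_1: one of two look-alike large syringes hanging upright in the white rack; either may be the blocked one. Clear 28 mm barrel, white flange 40 mm (wings 52 mm) on the deck, steel collar, 10 mm rod, black knob 24 mm across, 16 mm tall. Origin: nozzle tip, at the bottom; z up the axis. Flange underside z = 85 mm, collar top 97, knob 127 to 143 mm when drawn, 97 to 113 when home.
- syringe_2: the other large syringe, same shape, sizes and origin as syringe_1. Each weighs about 130 g, hangs with 2 mm play, its tip 25 mm above the bench, its drawn knob's top 168 mm above the bench. The plunger cannot be pulled out past drawn, so a syringe can be gripped by its knob and lifted straight up out of the rack.
- plunger_1 (a joint): plunger of syringe_1: 0 = drawn (as at the start), 0.030 m = fully home, knob on the collar. In the free syringe it moves with a steady 2 to 4 N and stays where left. In the blocked one the first 3 mm are like that, then resistance rises about 10 N per 10 mm to a dead stop near 15 mm; let go, it creeps back to about 5 mm.
- plunger_2 (a joint): plunger of syringe_2; values and behaviour as for plunger_1.
- rack: white plastic rack fixed to the bench: deck 110 mm above the bench, 75 mm deep (x), 262 mm long (y), end walls rising 12 mm above the deck. Three holes in a row along its y, at y = -75, 0 and 75 mm, hold the two syringes and the capped tube in any order. Origin: centre of its underside; z up.
- beaker: white ceramic waste beaker standing loose on the bench, 84 mm across and 85 mm tall, wall 4 mm, floor about 5 mm thick, empty, 0.6 kg. Origin: centre of its underside; z up.
- tube: capped sample tube in a hole of the same rack, not to be used: 28 mm glass tube, plain white cap 40 mm across and 16 mm tall resting on the deck, no plunger; its top is 126 mm above the bench, 42 mm lower than the drawn knobs. Origin: the tube's lower end; z up.
Mind the look-alikes: they are no part of the job. What is shaped like the syringe_2 but purple or yellow is not meant.

How it is judged:
On the way, in this order (a step that is already met when the one before it is completed fails the run):
1. a plunger has been tried: pressed at least 4 mm (value of joint any of plunger_1, plunger_2 above 0.004 m), for 0.05 s.
2. a syringe is in the beaker (((horizontal distance between syringe_1 and beaker below 0.04 m and z of syringe_1 in the frame of beaker below 0.03 m and angle between syringe_1's own z axis and vertical below 0.8 rad) or (horizontal distance between syringe_2 and beaker below 0.04 m and z of syringe_2 in the frame of beaker below 0.03 m and angle between syringe_2's own z axis and vertical below 0.8 rad))), for 0.2 s.
At the end, for the whole second after the job is handed in: One syringe rests nozzle down in the upright beaker (tip within 40 mm of its axis and 30 mm of its underside, leaning under 45 degrees); the other, the free one, hangs in its own hole (moved under 15 mm, within 10 degrees of upright), its plunger home to within 5 mm ((((horizontal distance between syringe_1 and beaker below 0.04 m and z of syringe_1 in the frame of beaker below 0.03 m and angle between syringe_1's own z axis and vertical below 0.8 rad) and linear speed of syringe_1 below 0.03 m/s and value of joint plunger_2 above 0.025 m and distance of syringe_2 from where it was at the start of the episode below 0.015 m and angle between syringe_2's own z axis and vertical below 0.17 rad) or ((horizontal distance between syringe_2 and beaker below 0.04 m and z of syringe_2 in the frame of beaker below 0.03 m and angle between syringe_2's own z axis and vertical below 0.8 rad) and linear speed of syringe_2 below 0.03 m/s and value of joint plunger_1 above 0.025 m and distance of syringe_1 from where it was at the start of the episode below 0.015 m and angle between syringe_1's own z axis and vertical below 0.17 rad)) and angle between beaker's own z axis and vertical below 0.15 rad); the robot touches nothing.
It fails at once if a blocked plunger was forced (over 40 N passed on to the rack while the plunger was still short of two thirds of its stroke) ((contact force between syringe_1 and rack above 40 N and value of joint plunger_1 below 0.02 m) or (contact force between syringe_2 and rack above 40 N and value of joint plunger_2 below 0.02 m)).
It fails at once if the capped tube was disturbed (moved by more than 15 mm) (distance of tube from where it was at the start of the episode above 0.015 m).
It also fails if it takes over 50 s, if anything falls off the work surface, if the arm or the gripper's body presses on something with over 40 N, if the wrist force passes 120 N, or if a joint passes its speed limit or range.

## Working session

There is one attempt and no reset: what is moved stays moved. The work goes in short steps, Python scripts to look and compute and a tool call to move; the robot and the scene stay as the last step left them, time stands still between calls to the robot, and variables do not carry over. Pictures are saved under pics/ and viewed, at most 10 in all, crops included, and the job is handed in when it is done.

Besides the shell and the picture viewer there is one more tool, called after "Emit:" as a command line: name --argument value ..., lists and objects as JSON in quotes. servo_tool: Moves the arm, as the interface text tells. Its arguments: {"type":"object","properties":{"steps":{"type":"array"},"grip_force":{"type":"number"}},"required":["steps"]}

```bash
mkdir -p pics
cat > h.py <<'E'
import numpy as np, cv2, json
from station import *
def ray(c,rc):
    K=np.array(c['mtx']);R=np.array(c['orientation']);p=np.array(c['position'])
    v=np.array([(rc[1]-K[0,2])/K[0,0],(rc[0]-K[1,2])/K[1,1],1.])
    if c.get('fish'):
        r=np.hypot(v[0],v[1]); v=np.array([v[0]/r*np.sin(r),v[1]/r*np.sin(r),np.cos(r)])
    v=R@v; return p,v/np.linalg.norm(v)
def atz(c,rc,z):
    p,v=ray(c,rc); return p+v*(z-p[2])/v[2]
def tri(a,b):
    (p,u),(q,v)=a,b
    s=np.linalg.lstsq(np.c_[u,-v],q-p,rcond=None)[0]
    return (p+s[0]*u+q+s[1]*v)/2, np.linalg.norm(p+s[0]*u-q-s[1]*v)
E
python3 - <<'E'
from h import *
im=[]
for n in ['side','top']:
    c=capture(n); im.append(c['pixels']); cv2.imwrite(f'pics/{n}0.png',c['pixels'])
    print(n,np.round(c['position'],3),np.round(c['mtx'],1).tolist(),np.round(c['orientation'],3).tolist())
    for t in ['syringe_1','plunger_1','rack','beaker','tube']:
        for f in (look_for,landmark_of):
            try: print(t,f.__name__,[(np.round(d['position']).tolist(),round(d['score'],2)) for d in f(t,n)][:5])
            except Exception as e: print(t,e)
E
```

```text
side [0.179 0.478 0.484] [[407.1, 0.0, 284.9], [0.0, 407.1, 208.5], [0.0, 0.0, 1.0]] [[-0.816, -0.307, 0.49], [-0.578, 0.452, -0.68], [-0.012, -0.838, -0.546]]
syringe_1 call [([176.0, 318.0], 0.84), ([243.0, 312.0], 0.8), ([160.0, 336.0], 0.77), ([198.0, 385.0], 0.57)]
syringe_1 call [([202.0, 332.0], 0.84), ([232.0, 381.0], 0.75), ([280.0, 309.0], 0.63)]
plunger_1 call [([162.0, 318.0], 0.69), ([148.0, 332.0], 0.61), ([217.0, 310.0], 0.59)]
plunger_1 it knows: beaker, rack, syringe, tube
rack call [([196.0, 330.0], 0.7)]
rack call [([214.0, 330.0], 0.76)]
beaker call [([284.0, 192.0], 0.77)]
beaker call [([309.0, 198.0], 0.89), ([186.0, 340.0], 0.24)]
tube call [([149.0, 341.0], 0.8)]
tube call [([187.0, 341.0], 0.47)]
top [ 0.479 -0.003  0.756] [[432.8, 0.0, 274.3], [0.0, 432.8, 208.2], [0.0, 0.0, 1.0]] [[0.024, -1.0, 0.013], [-1.0, -0.024, 0.015], [-0.015, -0.014, -1.0]]
syringe_1 call [([187.0, 394.0], 0.96), ([234.0, 257.0], 0.83), ([261.0, 391.0], 0.65), ([196.0, 341.0], 0.57)]
syringe_1 call [([231.0, 261.0], 0.9), ([254.0, 378.0], 0.81), ([189.0, 382.0], 0.74), ([197.0, 333.0], 0.57)]
plunger_1 call [([238.0, 254.0], 0.78), ([267.0, 401.0], 0.76), ([192.0, 347.0], 0.58), ([185.0, 404.0], 0.51)]
plunger_1 it knows: beaker, rack, syringe, tube
rack call [([197.0, 399.0], 0.71)]
rack call [([192.0, 375.0], 0.74), ([188.0, 424.0], 0.47)]
beaker call [([162.0, 163.0], 0.7), ([194.0, 339.0], 0.34), ([184.0, 404.0], 0.34)]
beaker call [([168.0, 175.0], 0.96)]
tube call []
tube call [([183.0, 423.0], 0.87)]
```

View pics/side0.png

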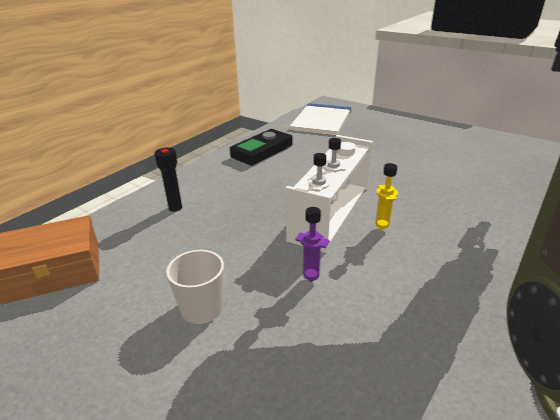

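View pics/top0.png

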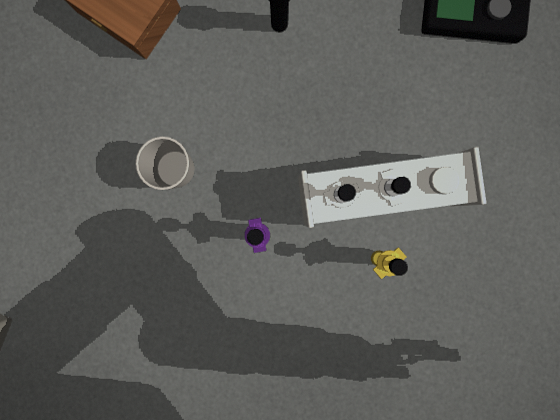

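The top view shows black knobs in the white rack at (192,346) and (185,400), which are the two rack syringes. The tube cap is at (181,443) and the beaker at (163,162). The purple (236,256) and yellow (265,396) syringes stand on the bench and are look-alikes. In the side view the rack knobs are at (159,320) and (144,335).

Run:
```python
from h import *
C={n:capture(n) for n in ['side','top']}
def blob(n,rc,r=14):
    g=C[n]['pixels'].max(2); r0,c0=rc[0]-r,rc[1]-r
    m=(g[r0:r0+2*r,c0:c0+2*r]<50).astype('uint8')
    k,l,s,ce=cv2.connectedComponentsWithStats(m); i=1+np.argmax(s[1:,4])
    return np.array([ce[i][1]+r0,ce[i][0]+c0]),s[i].tolist()
for a,b in [((159,320),(192,346)),((144,335),(185,400))]:
    x,sx=blob('side',a,9); y,sy=blob('top',b)
    print(x,sx,y,sy,tri(ray(C['side'],x),ray(C['top'],y)),atz(C['top'],y,.162))
# tube cap, beaker rim
t=C['top']
print('cap',atz(t,(181,443),.126), 'rim',atz(t,(163,162.5),.085),'bk',tri(ray(C['side'],(270,196.5)),ray(t,(163,162.5))))
# rack deck corners at z .11 (walls .122)
for p in [(173,304),(226,311),(149,477),(203,484)]: print('corner',p,atz(t,p,.122))
o=np.vstack([cv2.resize(t['pixels'][140:280,290:490],None,fx=4,fy=4,interpolation=3)])
cv2.imwrite('pics/crop.png',o)
s=read_state(); print(np.round(s['tcp_rot'],3).tolist(),s['eef_pos'],s['ft_force'],s['clock'],s['finger_gap'])
```

```text
[159.15942029 319.56521739] [3, 3, 12, 13, 138] [192.18061674 346.18942731] [6, 6, 18, 17, 227] (array([ 0.51210507, -0.09267504,  0.15938506]), np.float64(0.0006846290443129053)) [ 0.51167109 -0.09246196  0.162     ]
[143.48275862 334.14655172] [3, 3, 11, 12, 116] [184.87903226 400.23790323] [5, 6, 19, 17, 248] (array([ 0.52398469, -0.166506  ,  0.15938495]), np.float64(0.0009699090281969743)) [ 0.52337532 -0.16604233  0.162     ]
cap [ 0.53307501 -0.23750693  0.126     ] rim [0.55477775 0.18277835 0.085     ] bk (array([0.55512586, 0.18424007, 0.07854498]), np.float64(0.0009654640079107538))
corner (173, 304) [ 0.54055047 -0.03614172  0.122     ]
corner (226, 311) [ 0.46313737 -0.04815462  0.122     ]
corner (149, 477) [ 0.58125736 -0.28743654  0.122     ]
corner (203, 484) [ 0.50270503 -0.29893752  0.122     ]
[[-0.937, -0.348, -0.0], [-0.348, 0.937, 0.0], [0.0, 0.0, -1.0]] [ 0.20902158 -0.56238524  0.19865803] [ 0.00911887  0.60868513 -0.01307565] 1.1 0.08556046097255074
```

View pics/crop.png

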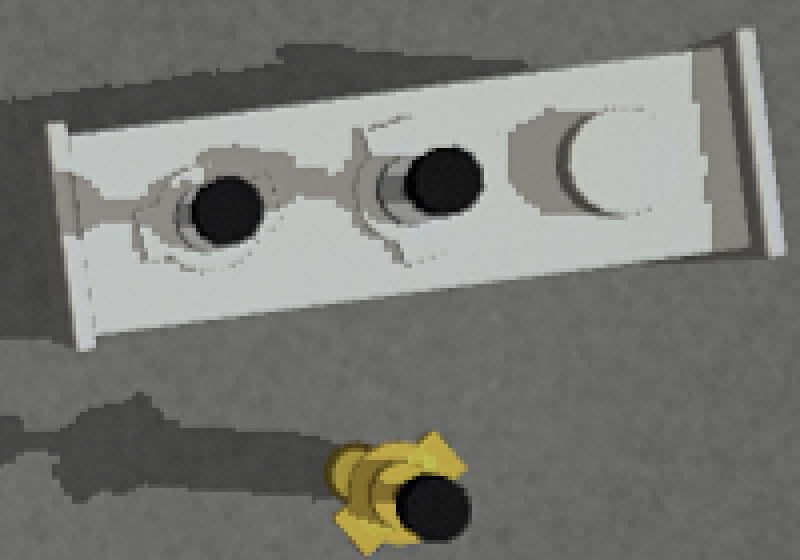

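The candidates are the rack knobs A (192,346) at (0.512,-0.0925) and B (185,400) at (0.5235,-0.166). Both are black knobs in clear, uncoloured syringes on the white deck, about 75 mm apart and 160 mm high. The crop confirms them. The purple and yellow ones are decoys, and the flat white disc is the tube. I'll try A first.

Emit:
servo_tool --steps '[{"grip": 1,"x": -0.032,"y": 0.024,"az": -6},{"grip": 1,"x": -0.064,"y": 0.048,"az": -12},{"grip": 1,"x": -0.096,"y": 0.072,"az": -18},{"grip": 1,"x": -0.128,"y": 0.096,"az": -24},{"grip": 1,"x": -0.16,"y": 0.12,"az": -30},{"grip": 1,"x": -0.192,"y": 0.144,"az": -36},{"grip": 1,"x": -0.224,"y": 0.168,"az": -42},{"grip": 1,"x": -0.256,"y": 0.192,"az": -48},{"grip": 1,"x": -0.288,"y": 0.216,"az": -54},{"grip": 1,"x": -0.32,"y": 0.24,"az": -60}]'

```text
validation failed for argument at $.st...
```

```bash
cat > to.py <<'E'
import sys
from h import *
s=read_state();R=np.array(s['tcp_rot']);p=np.array(s['eef_pos'])
t=np.array([float(a) for a in sys.argv[1:4]])
print('tool shift',np.round(R.T@(t-p),4),'yaw of y',np.degrees(np.arctan2(R[1,1],R[0,1])),'pos',p.round(4),'F',np.round(s['ft_force'],2),'gap',s['finger_gap'],'t',s['clock'],'z',R[:,2].round(3),'q',np.round(s['joint_positions'],2))
E
python3 to.py .512 -.0925 .185
```

```text
tool shift [-0.4477  0.3349  0.0137] yaw of y 110.3838166984242 pos [ 0.209  -0.5624  0.1987] F [ 0.01  0.61 -0.01] gap 0.08556046097255074 t 1.1 z [-0.  0. -1.] q [-0.88  0.04  0.08 -0.   -1.62 -0.33]
```

Emit:
servo_tool --steps '[{"grip": 1.0,"x": -0.032,"y": 0.024,"z": 0.0,"ax": 0.0,"ay": 0.0,"az": -6.0}]' --grip_force 30

```text
clock: 1.18
eef_pos: [0.2281, -0.5309, 0.1968]
tcp_rot: [[-0.898, -0.439, -0.003], [-0.439, 0.898, 0.002], [0.002, 0.003, -1.0]]
ft_force: [2.9, 1.4, -0.9]
finger_gap: 0.0753
grasp_force: 0.0
```

Emit:
servo_tool --steps '[{"grip": 1.0,"x": -0.034,"y": 0.02,"z": 0.0,"ax": 0.0,"ay": 0.0,"az": -6.0},{"grip": 1.0,"x": -0.068,"y": 0.04,"z": 0.0,"ax": 0.0,"ay": 0.0,"az": -12.0},{"grip": 1.0,"x": -0.102,"y": 0.061,"z": 0.0,"ax": 0.0,"ay": 0.0,"az": -18.0},{"grip": 1.0,"x": -0.136,"y": 0.081,"z": 0.0,"ax": 0.0,"ay": 0.0,"az": -24.0},{"grip": 1.0,"x": -0.17,"y": 0.101,"z": 0.0,"ax": 0.0,"ay": 0.0,"az": -30.0},{"grip": 1.0,"x": -0.204,"y": 0.121,"z": 0.0,"ax": 0.0,"ay": 0.0,"az": -36.0},{"grip": 1.0,"x": -0.238,"y": 0.141,"z": 0.0,"ax": 0.0,"ay": 0.0,"az": -42.0},{"grip": 1.0,"x": -0.272,"y": 0.162,"z": 0.0,"ax": 0.0,"ay": 0.0,"az": -48.0},{"grip": 1.0,"x": -0.306,"y": 0.182,"z": 0.0,"ax": 0.0,"ay": 0.0,"az": -54.0},{"grip": 1.0,"x": -0.34,"y": 0.202,"z": 0.0,"ax": 0.0,"ay": 0.0,"az": -60.0}]'

```text
clock: 2.02
eef_pos: [0.4462, -0.1948, 0.1992]
tcp_rot: [[-0.058, -0.998, 0.001], [-0.998, 0.058, 0.0], [-0.0, -0.001, -1.0]]
ft_force: [1.0, -0.4, 0.1]
finger_gap: 0.0
grasp_force: 0.0
```

```bash
python3 to.py .512 -.0925 .185
```

```text
tool shift [-0.1059 -0.0598  0.0143] yaw of y 176.7013018135674 pos [ 0.4462 -0.1948  0.1992] F [ 0.96 -0.39  0.06] gap 3.5503425201307366e-05 t 2.0167 z [ 0.001  0.    -1.   ] q [ 0.   -0.27 -0.2  -0.   -1.64 -0.06]
```

Emit:
servo_tool --steps '[{"grip": 1.0,"x": -0.035,"y": -0.02,"z": 0.0,"ax": 0.0,"ay": 0.0,"az": -6.0},{"grip": 1.0,"x": -0.07,"y": -0.04,"z": 0.0,"ax": 0.0,"ay": 0.0,"az": -12.0},{"grip": 1.0,"x": -0.105,"y": -0.059,"z": 0.006,"ax": 0.0,"ay": 0.0,"az": -12.5},{"grip": 1.0,"x": -0.105,"y": -0.059,"z": 0.012,"ax": 0.0,"ay": 0.0,"az": -12.5},{"grip": 1.0,"x": -0.105,"y": -0.059,"z": 0.012,"ax": 0.0,"ay": 0.0,"az": -12.5},{"grip": 1.0,"x": -0.105,"y": -0.059,"z": 0.012,"ax": 0.0,"ay": 0.0,"az": -12.5}]'

```text
clock: 2.52
eef_pos: [0.5107, -0.0957, 0.1865]
tcp_rot: [[0.155, -0.988, -0.001], [-0.988, -0.155, -0.0], [0.0, 0.001, -1.0]]
ft_force: [-0.6, 0.0, 0.5]
finger_gap: -0.0003
grasp_force: 0.0
```

```bash
python3 to.py .512 -.0925 .170
python3 - <<'E'
from h import *
a=capture('side')['pixels'][90:200,260:400];b=capture('top')['pixels'][130:240,290:430]
cv2.imwrite('pics/above.png',cv2.resize(np.hstack([a,b]),None,fx=2.8,fy=2.8,interpolation=3))
E
```

```text
tool shift [-0.0029 -0.0018  0.0165] yaw of y -171.08824906800623 pos [ 0.5107 -0.0957  0.1865] F [-0.59  0.01  0.51] gap -0.00032654612264165956 t 2.5167 z [-0.001 -0.    -1.   ] q [ 0.2  -0.18 -0.14  0.   -1.6  -0.05]
```

View pics/above.png

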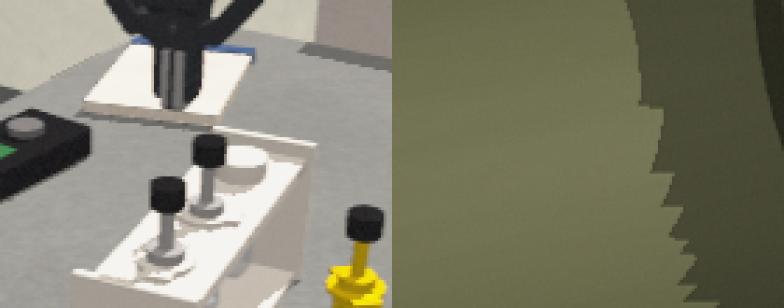

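The side crop shows the shut fingertips at about (128,322). They look higher above knob A (159,320) than expected, so I'll check by projection.

Run:
```python
from h import *
c=capture('side');K=np.array(c['mtx']);R=np.array(c['orientation']);p=np.array(c['position'])
def pr(X):
    v=K@(R.T@(np.array(X)-p)); return (v[[1,0]]/v[2]).round(1)
s=read_state()
print(pr(s['eef_pos']),pr([.512,-.0925,.168]),pr([.512,-.0925,.152]),pr([.5235,-.166,.168]),pr([0.555,.184,.085]))
```

```text
[144.  322.1] [154.8 319.9] [162.9 319.6] [139.5 334.7] [266.6 195.8]
```

Run:
```python
from h import *
c=capture('side');w=capture('wrist')
for z in (.1865,.2,.21,.22): print(atz(c,(128.5,322),z))
print(w['position'],np.round(w['orientation'],3).tolist(),w['mtx'])
a=c['pixels'][60:200,240:420]
w['fish']=1
K=np.array(w['mtx']);R=np.array(w['orientation'])
def pr(X):
    v=R.T@(np.array(X)-w['position']); t=np.arctan2(np.hypot(v[0],v[1]),v[2]); u=v[:2]/np.hypot(v[0],v[1])*t
    return np.round([K[1,1]*u[1]+K[1,2],K[0,0]*u[0]+K[0,2]],1)
im=w['pixels'].copy()
for X in ([.512,-.0925,.168],[.5235,-.166,.168],read_state()['eef_pos']):
    q=pr(X);print(q);cv2.circle(im,(int(q[1]),int(q[0])),3,(0,0,255),-1)
cv2.imwrite('pics/w.png',im)
```

```text
[ 0.54900892 -0.16000157  0.1865    ]
[ 0.5322154  -0.13103185  0.2       ]
[ 0.51977576 -0.1095728   0.21      ]
[ 0.50733612 -0.08811375  0.22      ]
[ 0.52229763 -0.17548868  0.36267702] [[-0.988, -0.145, -0.047], [-0.153, 0.938, 0.31], [-0.001, 0.314, -0.949]] [[325.1922621    0.         280.16195016]
 [  0.         325.1922621  207.26122833]
 [  0.           0.           1.        ]]
[235.3 276.7]
[118.8 276.1]
[242.3 279.3]
```

View pics/w.png

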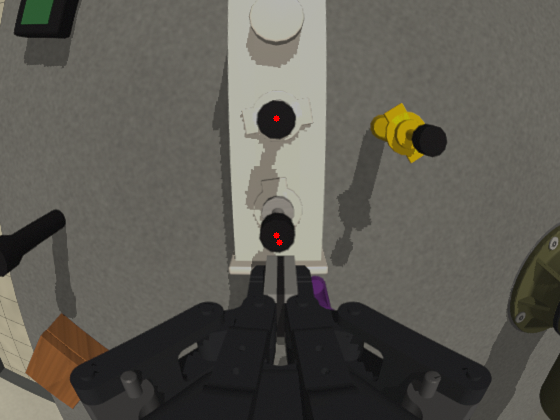

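The wrist view shows A and B exactly under their projected points, so the horizontal alignment is good. The fingertips show at row 258 against 242 for the nominal TCP, so they look about 28 mm higher than stated. I'll descend slowly and find the contact by force.

Emit:
servo_tool --steps '[{"grip": 1.0,"x": -0.003,"y": -0.002,"z": 0.003,"ax": 0.0,"ay": 0.0,"az": 0.0},{"grip": 1.0,"x": -0.003,"y": -0.002,"z": 0.006,"ax": 0.0,"ay": 0.0,"az": 0.0},{"grip": 1.0,"x": -0.003,"y": -0.002,"z": 0.009,"ax": 0.0,"ay": 0.0,"az": 0.0},{"grip": 1.0,"x": -0.003,"y": -0.002,"z": 0.012,"ax": 0.0,"ay": 0.0,"az": 0.0},{"grip": 1.0,"x": -0.003,"y": -0.002,"z": 0.015,"ax": 0.0,"ay": 0.0,"az": 0.0},{"grip": 1.0,"x": -0.003,"y": -0.002,"z": 0.018,"ax": 0.0,"ay": 0.0,"az": 0.0},{"grip": 1.0,"x": -0.003,"y": -0.002,"z": 0.02,"ax": 0.0,"ay": 0.0,"az": 0.0},{"grip": 1.0,"x": -0.003,"y": -0.002,"z": 0.02,"ax": 0.0,"ay": 0.0,"az": 0.0}]'

```text
clock: 3.43
eef_pos: [0.5122, -0.0923, 0.166]
tcp_rot: [[0.155, -0.988, -0.001], [-0.988, -0.155, 0.0], [-0.0, 0.001, -1.0]]
ft_force: [-0.4, 0.7, -0.8]
finger_gap: -0.0001
grasp_force: 0.0
```

Emit:
servo_tool --steps '[{"grip": 1.0,"x": 0.0,"y": 0.0,"z": 0.002,"ax": 0.0,"ay": 0.0,"az": 0.0},{"grip": 1.0,"x": 0.0,"y": 0.0,"z": 0.004,"ax": 0.0,"ay": 0.0,"az": 0.0},{"grip": 1.0,"x": 0.0,"y": 0.0,"z": 0.006,"ax": 0.0,"ay": 0.0,"az": 0.0},{"grip": 1.0,"x": 0.0,"y": 0.0,"z": 0.006,"ax": 0.0,"ay": 0.0,"az": 0.0}]'

```text
clock: 3.77
eef_pos: [0.5123, -0.0923, 0.1602]
tcp_rot: [[0.154, -0.988, -0.001], [-0.988, -0.154, 0.0], [-0.0, 0.001, -1.0]]
ft_force: [0.5, -0.1, 0.0]
finger_gap: -0.0
grasp_force: 0.0
```

Run:
```python
from h import *
print(read_state()['ft_force'])
c=capture('side')
a=c['pixels'][90:200,260:400];w=capture('wrist')['pixels'][180:290,210:350]
cv2.imwrite('pics/a2.png',cv2.resize(np.hstack([a,w]),None,fx=2.8,fy=2.8,interpolation=3))
```

```text
[ 0.50629856 -0.14403608  0.03202834]
```

View pics/a2.png

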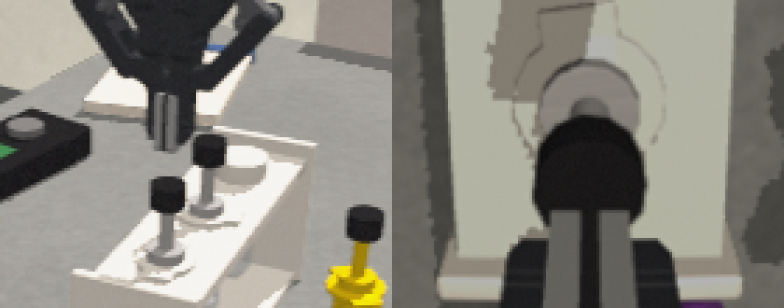

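The side crop shows the fingertips at row 144 and the knob top at about row 155, so roughly 20 mm is still clear and there is no contact. The real tips are about 28 mm above the reported TCP.

Emit:
servo_tool --steps '[{"grip": 1.0,"x": 0.0,"y": 0.0,"z": 0.004,"ax": 0.0,"ay": 0.0,"az": 0.0},{"grip": 1.0,"x": 0.0,"y": 0.0,"z": 0.008,"ax": 0.0,"ay": 0.0,"az": 0.0},{"grip": 1.0,"x": 0.0,"y": 0.0,"z": 0.012,"ax": 0.0,"ay": 0.0,"az": 0.0},{"grip": 1.0,"x": 0.0,"y": 0.0,"z": 0.016,"ax": 0.0,"ay": 0.0,"az": 0.0},{"grip": 1.0,"x": 0.0,"y": 0.0,"z": 0.016,"ax": 0.0,"ay": 0.0,"az": 0.0}]'

```text
clock: 4.28
eef_pos: [0.5119, -0.0923, 0.1433]
tcp_rot: [[0.154, -0.988, -0.002], [-0.988, -0.154, 0.0], [-0.0, 0.002, -1.0]]
ft_force: [-0.6, -0.7, -0.4]
finger_gap: 0.0001
grasp_force: 0.0
```

Emit:
servo_tool --steps '[{"grip": 1.0,"x": 0.0,"y": 0.0,"z": 0.002,"ax": 0.0,"ay": 0.0,"az": 0.0},{"grip": 1.0,"x": 0.0,"y": 0.0,"z": 0.003,"ax": 0.0,"ay": 0.0,"az": 0.0},{"grip": 1.0,"x": 0.0,"y": 0.0,"z": 0.003,"ax": 0.0,"ay": 0.0,"az": 0.0}]'

```text
clock: 4.53
eef_pos: [0.5124, -0.0923, 0.1415]
tcp_rot: [[0.154, -0.988, -0.0], [-0.988, -0.154, 0.0], [-0.0, 0.0, -1.0]]
ft_force: [1.3, -0.1, 0.1]
finger_gap: 0.0002
grasp_force: 0.0
```

Emit:
servo_tool --steps '[{"grip": 1.0,"x": 0.0,"y": 0.0,"z": 0.002,"ax": 0.0,"ay": 0.0,"az": 0.0},{"grip": 1.0,"x": 0.0,"y": 0.0,"z": 0.003,"ax": 0.0,"ay": 0.0,"az": 0.0},{"grip": 1.0,"x": 0.0,"y": 0.0,"z": 0.003,"ax": 0.0,"ay": 0.0,"az": 0.0}]'

```text
clock: 4.78
eef_pos: [0.5124, -0.0923, 0.1384]
tcp_rot: [[0.154, -0.988, -0.0], [-0.988, -0.154, 0.0], [-0.0, 0.0, -1.0]]
ft_force: [-0.1, 0.5, -0.3]
finger_gap: -0.0
grasp_force: 0.0
```

Emit:
servo_tool --steps '[{"grip": 1.0,"x": 0.0,"y": 0.0,"z": 0.002,"ax": 0.0,"ay": 0.0,"az": 0.0},{"grip": 1.0,"x": 0.0,"y": 0.0,"z": 0.003,"ax": 0.0,"ay": 0.0,"az": 0.0},{"grip": 1.0,"x": 0.0,"y": 0.0,"z": 0.003,"ax": 0.0,"ay": 0.0,"az": 0.0}]'

```text
clock: 5.03
eef_pos: [0.5124, -0.0924, 0.1355]
tcp_rot: [[0.154, -0.988, -0.0], [-0.988, -0.154, 0.0], [-0.0, 0.0, -1.0]]
ft_force: [-0.2, 0.7, 0.4]
finger_gap: 0.0002
grasp_force: 0.0
```

Emit:
servo_tool --steps '[{"grip": 1.0,"x": 0.0,"y": 0.0,"z": 0.002,"ax": 0.0,"ay": 0.0,"az": 0.0},{"grip": 1.0,"x": 0.0,"y": 0.0,"z": 0.003,"ax": 0.0,"ay": 0.0,"az": 0.0},{"grip": 1.0,"x": 0.0,"y": 0.0,"z": 0.003,"ax": 0.0,"ay": 0.0,"az": 0.0}]'

```text
clock: 5.28
eef_pos: [0.5125, -0.0923, 0.1327]
tcp_rot: [[0.155, -0.988, 0.0], [-0.988, -0.155, 0.0], [0.0, -0.0, -1.0]]
ft_force: [0.1, -0.5, 1.5]
finger_gap: 0.0002
grasp_force: 0.5
```

Emit:
servo_tool --steps '[{"grip": 1.0,"x": 0.0,"y": 0.0,"z": 0.002,"ax": 0.0,"ay": 0.0,"az": 0.0},{"grip": 1.0,"x": 0.0,"y": 0.0,"z": 0.003,"ax": 0.0,"ay": 0.0,"az": 0.0},{"grip": 1.0,"x": 0.0,"y": 0.0,"z": 0.003,"ax": 0.0,"ay": 0.0,"az": 0.0}]'

```text
clock: 5.53
eef_pos: [0.5125, -0.0924, 0.1295]
tcp_rot: [[0.154, -0.988, -0.0], [-0.988, -0.154, 0.0], [-0.0, 0.0, -1.0]]
ft_force: [0.2, 0.0, 0.3]
finger_gap: -0.0004
grasp_force: 0.4
```

```bash
cat > col.py <<'E'
from h import *
import sys
g=capture('side')['pixels'].max(2); c=int(sys.argv[1])
print(g[130:190,c].tolist()); s=read_state(); print(s['eef_pos'][2],s['ft_force'])
E
python3 col.py 320
```

```text
[40, 44, 43, 43, 42, 40, 40, 44, 41, 42, 44, 134, 116, 117, 117, 118, 116, 116, 117, 115, 118, 115, 118, 117, 118, 119, 116, 117, 116, 106, 73, 32, 30, 31, 27, 28, 29, 30, 30, 78, 122, 122, 124, 122, 122, 122, 120, 120, 122, 158, 215, 194, 121, 121, 122, 170, 205, 246, 246, 242]
0.12949270209857294 [-0.44701939 -0.50390773  1.5367189 ]
```

Contact has been made. The knob's lower edge moved from row 165 to 169, about 7 mm pressed, with only 1–1.5 N. I'll press on gently.

Emit:
servo_tool --steps '[{"grip": 1.0,"x": 0.0,"y": 0.0,"z": 0.001,"ax": 0.0,"ay": 0.0,"az": 0.0},{"grip": 1.0,"x": 0.0,"y": 0.0,"z": 0.002,"ax": 0.0,"ay": 0.0,"az": 0.0},{"grip": 1.0,"x": 0.0,"y": 0.0,"z": 0.003,"ax": 0.0,"ay": 0.0,"az": 0.0}]'

```text
clock: 5.83
eef_pos: [0.5125, -0.0924, 0.1267]
tcp_rot: [[0.154, -0.988, 0.0], [-0.988, -0.154, 0.0], [-0.0, -0.0, -1.0]]
ft_force: [0.1, -0.2, 2.2]
finger_gap: -0.0002
grasp_force: 1.1
```

Emit:
servo_tool --steps '[{"grip": 1.0,"x": 0.0,"y": 0.0,"z": 0.001,"ax": 0.0,"ay": 0.0,"az": 0.0},{"grip": 1.0,"x": 0.0,"y": 0.0,"z": 0.002,"ax": 0.0,"ay": 0.0,"az": 0.0},{"grip": 1.0,"x": 0.0,"y": 0.0,"z": 0.003,"ax": 0.0,"ay": 0.0,"az": 0.0}]'

```text
clock: 6.08
eef_pos: [0.5125, -0.0924, 0.1237]
tcp_rot: [[0.154, -0.988, 0.0], [-0.988, -0.154, 0.0], [-0.0, -0.0, -1.0]]
ft_force: [1.1, -0.6, 2.4]
finger_gap: 0.0001
grasp_force: 1.1
```

```bash
python3 col.py 320
```

```text
[36, 33, 39, 41, 43, 44, 43, 43, 39, 42, 44, 41, 41, 46, 125, 115, 117, 117, 116, 117, 119, 118, 117, 117, 117, 117, 116, 118, 116, 117, 117, 115, 106, 72, 35, 27, 25, 24, 27, 29, 29, 27, 78, 124, 123, 120, 123, 123, 124, 158, 216, 195, 121, 122, 121, 171, 205, 246, 246, 242]
0.12339691042784995 [ 1.37298517 -0.09076214  1.70623397]
```

A is free: about 13 mm pressed with a steady 2 N. I'll press it home.

Emit:
servo_tool --steps '[{"grip": 1.0,"x": 0.0,"y": 0.0,"z": 0.002,"ax": 0.0,"ay": 0.0,"az": 0.0},{"grip": 1.0,"x": 0.0,"y": 0.0,"z": 0.004,"ax": 0.0,"ay": 0.0,"az": 0.0},{"grip": 1.0,"x": 0.0,"y": 0.0,"z": 0.006,"ax": 0.0,"ay": 0.0,"az": 0.0},{"grip": 1.0,"x": 0.0,"y": 0.0,"z": 0.008,"ax": 0.0,"ay": 0.0,"az": 0.0},{"grip": 1.0,"x": 0.0,"y": 0.0,"z": 0.01,"ax": 0.0,"ay": 0.0,"az": 0.0},{"grip": 1.0,"x": 0.0,"y": 0.0,"z": 0.012,"ax": 0.0,"ay": 0.0,"az": 0.0}]'

```text
clock: 6.63
eef_pos: [0.5125, -0.0924, 0.1115]
tcp_rot: [[0.154, -0.988, 0.0], [-0.988, -0.154, 0.0], [-0.0, -0.0, -1.0]]
ft_force: [0.5, 0.0, 2.7]
finger_gap: 0.0002
grasp_force: 1.2
```

Emit:
servo_tool --steps '[{"grip": 1.0,"x": 0.0,"y": 0.0,"z": 0.001,"ax": 0.0,"ay": 0.0,"az": 0.0},{"grip": 1.0,"x": 0.0,"y": 0.0,"z": 0.002,"ax": 0.0,"ay": 0.0,"az": 0.0},{"grip": 1.0,"x": 0.0,"y": 0.0,"z": 0.002,"ax": 0.0,"ay": 0.0,"az": 0.0}]'

```text
clock: 6.88
eef_pos: [0.5124, -0.0923, 0.1093]
tcp_rot: [[0.154, -0.988, -0.0], [-0.988, -0.154, 0.0], [-0.0, 0.0, -1.0]]
ft_force: [1.0, -0.2, 1.4]
finger_gap: 0.0001
grasp_force: 0.5
```

Emit:
servo_tool --steps '[{"grip": 1.0,"x": 0.0,"y": 0.0,"z": 0.001,"ax": 0.0,"ay": 0.0,"az": 0.0},{"grip": 1.0,"x": 0.0,"y": 0.0,"z": 0.002,"ax": 0.0,"ay": 0.0,"az": 0.0},{"grip": 1.0,"x": 0.0,"y": 0.0,"z": 0.002,"ax": 0.0,"ay": 0.0,"az": 0.0}]'

```text
clock: 7.13
eef_pos: [0.5124, -0.0923, 0.1074]
tcp_rot: [[0.155, -0.988, -0.0], [-0.988, -0.155, 0.0], [-0.0, 0.0, -1.0]]
ft_force: [0.9, -0.5, 0.6]
finger_gap: -0.0
grasp_force: 0.5
```

```bash
python3 col.py 320
```

```text
[44, 38, 43, 43, 45, 43, 40, 44, 40, 38, 33, 40, 43, 42, 39, 40, 41, 40, 44, 41, 42, 40, 55, 118, 119, 119, 115, 117, 119, 116, 115, 117, 117, 116, 116, 116, 114, 116, 114, 114, 113, 93, 31, 30, 31, 29, 31, 28, 26, 32, 90, 144, 123, 121, 123, 171, 207, 242, 246, 242]
0.10746264613634013 [0.24144639 0.44800806 1.13765776]
```

Emit:
servo_tool --steps '[{"grip": 1.0,"x": 0.0,"y": 0.0,"z": 0.001,"ax": 0.0,"ay": 0.0,"az": 0.0},{"grip": 1.0,"x": 0.0,"y": 0.0,"z": 0.0015,"ax": 0.0,"ay": 0.0,"az": 0.0},{"grip": 1.0,"x": 0.0,"y": 0.0,"z": 0.0015,"ax": 0.0,"ay": 0.0,"az": 0.0}]'

```text
clock: 7.43
eef_pos: [0.5124, -0.0923, 0.106]
tcp_rot: [[0.155, -0.988, -0.0], [-0.988, -0.155, 0.0], [-0.0, 0.0, -1.0]]
ft_force: [0.2, -0.1, 1.5]
finger_gap: -0.0005
grasp_force: 0.7
```

Emit:
servo_tool --steps '[{"grip": 1.0,"x": 0.0,"y": 0.0,"z": 0.0005,"ax": 0.0,"ay": 0.0,"az": 0.0},{"grip": 1.0,"x": 0.0,"y": 0.0,"z": 0.001,"ax": 0.0,"ay": 0.0,"az": 0.0},{"grip": 1.0,"x": 0.0,"y": 0.0,"z": 0.001,"ax": 0.0,"ay": 0.0,"az": 0.0}]'

```text
clock: 7.68
eef_pos: [0.5125, -0.0923, 0.1056]
tcp_rot: [[0.155, -0.988, 0.0], [-0.988, -0.155, 0.0], [-0.0, -0.0, -1.0]]
ft_force: [-1.2, 0.9, 4.0]
finger_gap: 0.0001
grasp_force: 2.1
```

Emit:
servo_tool --steps '[{"grip": 1.0,"x": 0.0,"y": 0.0,"z": 0.0005,"ax": 0.0,"ay": 0.0,"az": 0.0},{"grip": 1.0,"x": 0.0,"y": 0.0,"z": 0.001,"ax": 0.0,"ay": 0.0,"az": 0.0},{"grip": 1.0,"x": 0.0,"y": 0.0,"z": 0.001,"ax": 0.0,"ay": 0.0,"az": 0.0}]'

```text
clock: 7.93
eef_pos: [0.5126, -0.0924, 0.1055]
tcp_rot: [[0.155, -0.988, 0.001], [-0.988, -0.155, -0.0], [0.0, -0.001, -1.0]]
ft_force: [-2.1, 2.1, 8.4]
finger_gap: 0.0002
grasp_force: 4.1
```

A is home: a dead stop with 8 N at full stroke. I'll rise, open the fingers and go over B, the blocked one.

Emit:
servo_tool --steps '[{"grip": 1.0,"x": 0.0,"y": 0.0,"z": -0.025,"ax": 0.0,"ay": 0.0,"az": 0.0},{"grip": 1.0,"x": 0.0,"y": 0.0,"z": -0.06,"ax": 0.0,"ay": 0.0,"az": 0.0},{"grip": 0.5,"x": 0.0,"y": 0.0,"z": -0.09,"ax": 0.0,"ay": 0.0,"az": 0.0},{"grip": 0.0,"x": 0.025,"y": 0.0,"z": -0.09,"ax": 0.0,"ay": 0.0,"az": 0.0},{"grip": 0.0,"x": 0.05,"y": 0.0,"z": -0.09,"ax": 0.0,"ay": 0.0,"az": 0.0},{"grip": 0.0,"x": 0.0745,"y": 0.0005,"z": -0.09,"ax": 0.0,"ay": 0.0,"az": 0.0},{"grip": 0.0,"x": 0.0745,"y": 0.0005,"z": -0.09,"ax": 0.0,"ay": 0.0,"az": 0.0},{"grip": 0.0,"x": 0.0745,"y": 0.0005,"z": -0.09,"ax": 0.0,"ay": 0.0,"az": 0.0},{"grip": 0.0,"x": 0.0745,"y": 0.0005,"z": -0.09,"ax": 0.0,"ay": 0.0,"az": 0.0}]'

```text
clock: 8.68
eef_pos: [0.5232, -0.1658, 0.1934]
tcp_rot: [[0.154, -0.988, -0.001], [-0.988, -0.154, 0.001], [-0.001, 0.001, -1.0]]
ft_force: [-0.5, -0.6, -1.1]
finger_gap: 0.0832
grasp_force: 0.0
```

```bash
python3 to.py .5235 -.166 .1125
python3 - <<'E'
from h import *
a=capture('side')['pixels'][100:210,260:400];w=capture('wrist')['pixels']
w=cv2.resize(w[80:360,110:450],(140*340//280*1,140))[:110] if 0 else cv2.resize(w[100:320,140:420],(140,110),interpolation=3)
cv2.imwrite('pics/b.png',cv2.resize(np.hstack([a,w]),None,fx=2.8,fy=2.8,interpolation=3))
E
```

```text
tool shift [ 0.0003 -0.0003  0.0809] yaw of y -171.136351852061 pos [ 0.5232 -0.1658  0.1934] F [-0.52 -0.56 -1.12] gap 0.08320280586564519 t 8.6833 z [-0.001  0.001 -1.   ] q [ 0.06 -0.1  -0.06 -0.   -1.61  0.1 ]
```

View pics/b.png

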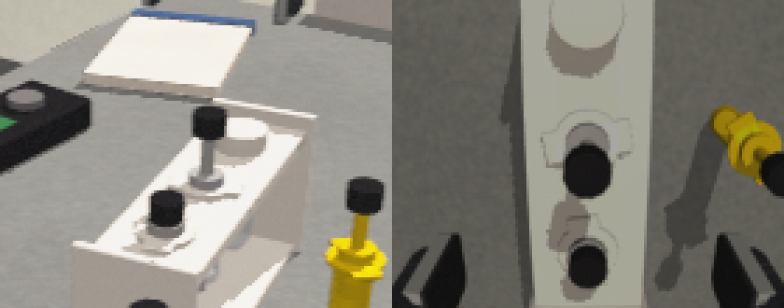

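A's knob now sits on its collar (crop 165,208), so it is home. B at (crop 208,123) is still drawn, and the fingers straddle it. I'll descend and grip.

Emit:
servo_tool --steps '[{"grip": 0.0,"x": 0.0,"y": 0.0,"z": 0.02,"ax": 0.0,"ay": 0.0,"az": 0.0},{"grip": 0.0,"x": 0.0,"y": 0.0,"z": 0.04,"ax": 0.0,"ay": 0.0,"az": 0.0},{"grip": 0.0,"x": 0.0,"y": 0.0,"z": 0.055,"ax": 0.0,"ay": 0.0,"az": 0.0},{"grip": 0.0,"x": 0.0,"y": 0.0,"z": 0.068,"ax": 0.0,"ay": 0.0,"az": 0.0},{"grip": 0.0,"x": 0.0,"y": 0.0,"z": 0.078,"ax": 0.0,"ay": 0.0,"az": 0.0},{"grip": 0.0,"x": 0.0,"y": 0.0,"z": 0.081,"ax": 0.0,"ay": 0.0,"az": 0.0},{"grip": 0.0,"x": 0.0,"y": 0.0,"z": 0.081,"ax": 0.0,"ay": 0.0,"az": 0.0}]' --grip_force 40

```text
clock: 9.37
eef_pos: [0.5232, -0.1658, 0.1126]
tcp_rot: [[0.155, -0.988, -0.001], [-0.988, -0.155, -0.0], [-0.0, 0.001, -1.0]]
ft_force: [-0.5, 0.2, 0.5]
finger_gap: 0.0856
grasp_force: 0.0
```

Emit:
servo_tool --steps '[{"grip": 0.4,"x": 0.0,"y": 0.0,"z": 0.0,"ax": 0.0,"ay": 0.0,"az": 0.0},{"grip": 0.6,"x": 0.0,"y": 0.0,"z": 0.0,"ax": 0.0,"ay": 0.0,"az": 0.0},{"grip": 0.8,"x": 0.0,"y": 0.0,"z": 0.0,"ax": 0.0,"ay": 0.0,"az": 0.0},{"grip": 1.0,"x": 0.0,"y": 0.0,"z": 0.0,"ax": 0.0,"ay": 0.0,"az": 0.0},{"grip": 1.0,"x": 0.0,"y": 0.0,"z": 0.0,"ax": 0.0,"ay": 0.0,"az": 0.0},{"grip": 1.0,"x": 0.0,"y": 0.0,"z": 0.0,"ax": 0.0,"ay": 0.0,"az": 0.0},{"grip": 1.0,"x": 0.0,"y": 0.0,"z": 0.0,"ax": 0.0,"ay": 0.0,"az": 0.0},{"grip": 1.0,"x": 0.0,"y": 0.0,"z": 0.0,"ax": 0.0,"ay": 0.0,"az": 0.0}]'

```text
clock: 10.03
eef_pos: [0.5238, -0.1661, 0.1136]
tcp_rot: [[0.155, -0.988, 0.001], [-0.988, -0.155, -0.0], [0.0, -0.001, -1.0]]
ft_force: [1.2, 0.8, 0.9]
finger_gap: 0.0223
grasp_force: 39.1
```

Emit:
servo_tool --steps '[{"grip": 1.0,"x": 0.0,"y": 0.0,"z": -0.008,"ax": 0.0,"ay": 0.0,"az": 0.0},{"grip": 1.0,"x": 0.0,"y": 0.0,"z": -0.018,"ax": 0.0,"ay": 0.0,"az": 0.0},{"grip": 1.0,"x": 0.0,"y": 0.0,"z": -0.03,"ax": 0.0,"ay": 0.0,"az": 0.0},{"grip": 1.0,"x": 0.0,"y": 0.0,"z": -0.045,"ax": 0.0,"ay": 0.0,"az": 0.0},{"grip": 1.0,"x": 0.0,"y": 0.0,"z": -0.06,"ax": 0.0,"ay": 0.0,"az": 0.0},{"grip": 1.0,"x": 0.0,"y": 0.0,"z": -0.08,"ax": 0.0,"ay": 0.0,"az": 0.0},{"grip": 1.0,"x": 0.0,"y": 0.0,"z": -0.1,"ax": 0.0,"ay": 0.0,"az": 0.0},{"grip": 1.0,"x": 0.0,"y": 0.0,"z": -0.12,"ax": 0.0,"ay": 0.0,"az": 0.0},{"grip": 1.0,"x": 0.0,"y": 0.0,"z": -0.14,"ax": 0.0,"ay": 0.0,"az": 0.0},{"grip": 1.0,"x": 0.0,"y": 0.0,"z": -0.145,"ax": 0.0,"ay": 0.0,"az": 0.0}]'

```text
clock: 10.87
eef_pos: [0.5243, -0.1667, 0.2632]
tcp_rot: [[0.154, -0.988, 0.006], [-0.988, -0.154, -0.001], [0.002, -0.006, -1.0]]
ft_force: [-1.2, -0.1, 0.0]
finger_gap: 0.0221
grasp_force: 39.4
```

```bash
python3 to.py .555 .1835 .2585
python3 - <<'E'
from h import *
cv2.imwrite('pics/l.png',capture('side')['pixels'])
E
```

```text
tool shift [-0.3413 -0.0843  0.0044] yaw of y -171.13716668598582 pos [ 0.5243 -0.1667  0.2632] F [-1.2  -0.06  0.03] gap 0.022117435066993447 t 10.8667 z [ 0.006 -0.001 -1.   ] q [ 0.06 -0.08  0.08  0.   -1.73  0.1 ]
```

View pics/l.png

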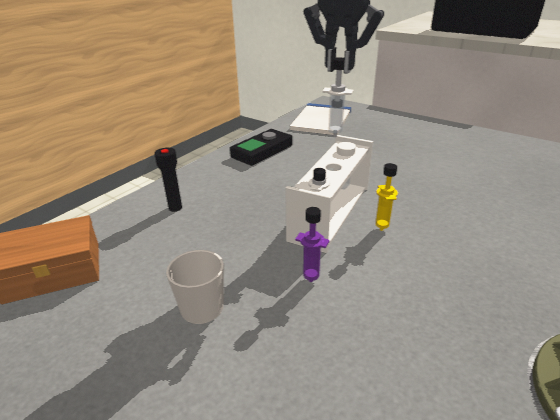

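The syringe hangs straight from the fingers at (60–130, 340), A is still in the rack and the tube is untouched. I'll carry it to the beaker.

Emit:
servo_tool --steps '[{"grip": 1.0,"x": -0.015,"y": -0.004,"z": 0.0,"ax": 0.0,"ay": 0.0,"az": 0.0},{"grip": 1.0,"x": -0.035,"y": -0.009,"z": 0.0,"ax": 0.0,"ay": 0.0,"az": 0.0},{"grip": 1.0,"x": -0.06,"y": -0.015,"z": 0.0,"ax": 0.0,"ay": 0.0,"az": 0.0},{"grip": 1.0,"x": -0.085,"y": -0.021,"z": 0.0,"ax": 0.0,"ay": 0.0,"az": 0.0},{"grip": 1.0,"x": -0.11,"y": -0.027,"z": 0.0,"ax": 0.0,"ay": 0.0,"az": 0.0},{"grip": 1.0,"x": -0.135,"y": -0.033,"z": 0.0,"ax": 0.0,"ay": 0.0,"az": 0.0},{"grip": 1.0,"x": -0.16,"y": -0.039,"z": 0.0,"ax": 0.0,"ay": 0.0,"az": 0.0},{"grip": 1.0,"x": -0.185,"y": -0.046,"z": 0.0,"ax": 0.0,"ay": 0.0,"az": 0.0},{"grip": 1.0,"x": -0.21,"y": -0.052,"z": 0.0,"ax": 0.0,"ay": 0.0,"az": 0.0},{"grip": 1.0,"x": -0.235,"y": -0.058,"z": 0.0,"ax": 0.0,"ay": 0.0,"az": 0.0}]'

```text
clock: 11.75
eef_pos: [0.544, 0.0764, 0.2571]
tcp_rot: [[0.155, -0.988, -0.002], [-0.988, -0.155, -0.0], [-0.0, 0.002, -1.0]]
ft_force: [1.4, -0.3, -1.0]
finger_gap: 0.0225
grasp_force: 39.3
```

Emit:
servo_tool --steps '[{"grip": 1.0,"x": -0.025,"y": -0.006,"z": 0.0,"ax": 0.0,"ay": 0.0,"az": 0.0},{"grip": 1.0,"x": -0.05,"y": -0.012,"z": 0.0,"ax": 0.0,"ay": 0.0,"az": 0.0},{"grip": 1.0,"x": -0.075,"y": -0.018,"z": 0.0,"ax": 0.0,"ay": 0.0,"az": 0.0},{"grip": 1.0,"x": -0.095,"y": -0.023,"z": 0.0,"ax": 0.0,"ay": 0.0,"az": 0.0},{"grip": 1.0,"x": -0.106,"y": -0.026,"z": 0.0,"ax": 0.0,"ay": 0.0,"az": 0.0},{"grip": 1.0,"x": -0.106,"y": -0.026,"z": 0.0,"ax": 0.0,"ay": 0.0,"az": 0.0},{"grip": 1.0,"x": -0.106,"y": -0.026,"z": 0.0,"ax": 0.0,"ay": 0.0,"az": 0.0}]'

```text
clock: 12.33
eef_pos: [0.5535, 0.1839, 0.2573]
tcp_rot: [[0.155, -0.988, -0.001], [-0.988, -0.155, -0.001], [0.001, 0.002, -1.0]]
ft_force: [-0.1, -0.7, -1.7]
finger_gap: 0.0223
grasp_force: 39.3
```

```bash
python3 to.py .555 .1835 .1
python3 - <<'E'
from h import *
a=capture('side')['pixels'][80:360,60:340];w=capture('wrist')['pixels'][140:420,140:420]
cv2.imwrite('pics/c.png',cv2.resize(np.hstack([a,w]),None,fx=1.4,fy=1.4,interpolation=3))
E
```

```text
tool shift [ 0.0005 -0.0016  0.1573] yaw of y -171.06906525100297 pos [0.5535 0.1839 0.2573] F [-0.14 -0.65 -1.73] gap 0.022315726322100223 t 12.3333 z [-0.001 -0.001 -1.   ] q [ 0.66  0.01  0.16 -0.   -1.72 -0.51]
```

View pics/c.png

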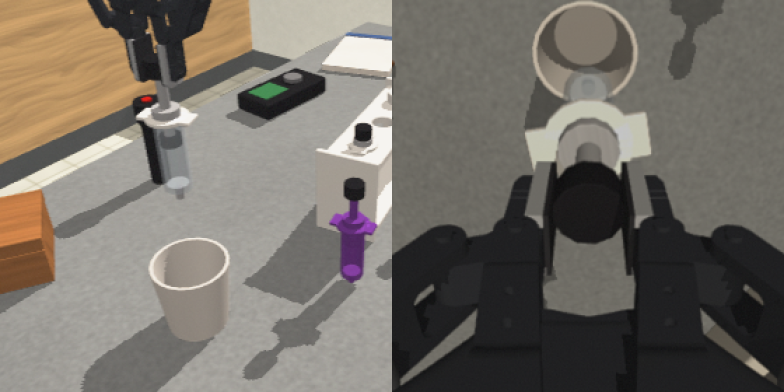

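Run:
```python
from h import *
c=capture('side')
for z in (.16,.17,.18): print(atz(c,(219,188.6),z))
```

```text
[0.56619398 0.1733704  0.16      ]
[0.55424178 0.18277519 0.17      ]
[0.54228957 0.19217999 0.18      ]
```

The nozzle is at (0.554, 0.183, 0.17), over the beaker's axis. I'll lower it by about 155 mm.

Emit:
servo_tool --steps '[{"grip": 1.0,"x": 0.0,"y": -0.001,"z": 0.015,"ax": 0.0,"ay": 0.0,"az": 0.0},{"grip": 1.0,"x": 0.0,"y": -0.001,"z": 0.035,"ax": 0.0,"ay": 0.0,"az": 0.0},{"grip": 1.0,"x": 0.0,"y": -0.001,"z": 0.055,"ax": 0.0,"ay": 0.0,"az": 0.0},{"grip": 1.0,"x": 0.0,"y": -0.001,"z": 0.075,"ax": 0.0,"ay": 0.0,"az": 0.0},{"grip": 1.0,"x": 0.0,"y": -0.001,"z": 0.095,"ax": 0.0,"ay": 0.0,"az": 0.0},{"grip": 1.0,"x": 0.0,"y": -0.001,"z": 0.115,"ax": 0.0,"ay": 0.0,"az": 0.0},{"grip": 1.0,"x": 0.0,"y": -0.001,"z": 0.13,"ax": 0.0,"ay": 0.0,"az": 0.0},{"grip": 1.0,"x": 0.0,"y": -0.001,"z": 0.142,"ax": 0.0,"ay": 0.0,"az": 0.0},{"grip": 1.0,"x": 0.0,"y": -0.001,"z": 0.15,"ax": 0.0,"ay": 0.0,"az": 0.0},{"grip": 1.0,"x": 0.0,"y": -0.001,"z": 0.154,"ax": 0.0,"ay": 0.0,"az": 0.0}]'

```text
clock: 13.32
eef_pos: [0.5546, 0.1834, 0.1033]
tcp_rot: [[0.154, -0.988, -0.001], [-0.988, -0.154, -0.0], [0.0, 0.001, -1.0]]
ft_force: [-0.5, 0.5, -1.0]
finger_gap: 0.0225
grasp_force: 39.3
```

Emit:
servo_tool --steps '[{"grip": 1.0,"x": 0.0,"y": 0.0,"z": 0.002,"ax": 0.0,"ay": 0.0,"az": 0.0},{"grip": 1.0,"x": 0.0,"y": 0.0,"z": 0.004,"ax": 0.0,"ay": 0.0,"az": 0.0},{"grip": 1.0,"x": 0.0,"y": 0.0,"z": 0.004,"ax": 0.0,"ay": 0.0,"az": 0.0}]'

```text
clock: 13.57
eef_pos: [0.5551, 0.1841, 0.1007]
tcp_rot: [[0.154, -0.988, 0.001], [-0.988, -0.154, 0.0], [-0.0, -0.001, -1.0]]
ft_force: [-0.1, 0.2, -0.7]
finger_gap: 0.0226
grasp_force: 39.3
```

Emit:
servo_tool --steps '[{"grip": 1.0,"x": 0.0,"y": 0.0,"z": 0.002,"ax": 0.0,"ay": 0.0,"az": 0.0},{"grip": 1.0,"x": 0.0,"y": 0.0,"z": 0.004,"ax": 0.0,"ay": 0.0,"az": 0.0},{"grip": 1.0,"x": 0.0,"y": 0.0,"z": 0.004,"ax": 0.0,"ay": 0.0,"az": 0.0}]'

```text
clock: 13.82
eef_pos: [0.5547, 0.1841, 0.096]
tcp_rot: [[0.154, -0.988, -0.0], [-0.988, -0.154, 0.0], [-0.0, 0.0, -1.0]]
ft_force: [-0.0, -0.7, -2.6]
finger_gap: 0.0224
grasp_force: 39.3
```

Emit:
servo_tool --steps '[{"grip": 0.7,"x": 0.0,"y": 0.0,"z": 0.0,"ax": 0.0,"ay": 0.0,"az": 0.0},{"grip": 0.6,"x": 0.0,"y": 0.0,"z": 0.0,"ax": 0.0,"ay": 0.0,"az": 0.0},{"grip": 0.3,"x": 0.0,"y": 0.0,"z": 0.0,"ax": 0.0,"ay": 0.0,"az": 0.0},{"grip": 0.0,"x": 0.0,"y": 0.0,"z": 0.0,"ax": 0.0,"ay": 0.0,"az": 0.0},{"grip": 0.0,"x": 0.0,"y": 0.0,"z": 0.0,"ax": 0.0,"ay": 0.0,"az": 0.0},{"grip": 0.0,"x": 0.0,"y": 0.0,"z": 0.0,"ax": 0.0,"ay": 0.0,"az": 0.0},{"grip": 0.0,"x": 0.0,"y": 0.0,"z": 0.0,"ax": 0.0,"ay": 0.0,"az": 0.0},{"grip": 0.0,"x": 0.0,"y": 0.0,"z": 0.0,"ax": 0.0,"ay": 0.0,"az": 0.0}]'

```text
clock: 14.48
eef_pos: [0.5548, 0.184, 0.0962]
tcp_rot: [[0.154, -0.988, -0.0], [-0.988, -0.154, 0.0], [-0.0, 0.0, -1.0]]
ft_force: [0.3, -0.7, -0.2]
finger_gap: 0.0853
grasp_force: 0.0
```

Emit:
servo_tool --steps '[{"grip": 0.0,"x": 0.0,"y": 0.0,"z": -0.02,"ax": 0.0,"ay": 0.0,"az": 0.0},{"grip": 0.0,"x": 0.0,"y": 0.0,"z": -0.045,"ax": 0.0,"ay": 0.0,"az": 0.0},{"grip": 0.0,"x": 0.0,"y": 0.0,"z": -0.075,"ax": 0.0,"ay": 0.0,"az": 0.0},{"grip": 0.0,"x": 0.0,"y": 0.0,"z": -0.105,"ax": 0.0,"ay": 0.0,"az": 0.0},{"grip": 0.0,"x": 0.0,"y": 0.0,"z": -0.135,"ax": 0.0,"ay": 0.0,"az": 0.0},{"grip": 0.0,"x": 0.0,"y": 0.0,"z": -0.15,"ax": 0.0,"ay": 0.0,"az": 0.0},{"grip": 0.0,"x": 0.0,"y": 0.0,"z": -0.15,"ax": 0.0,"ay": 0.0,"az": 0.0},{"grip": 0.0,"x": 0.0,"y": 0.0,"z": -0.15,"ax": 0.0,"ay": 0.0,"az": 0.0}]'

```text
clock: 15.15
eef_pos: [0.5551, 0.1843, 0.247]
tcp_rot: [[0.154, -0.988, 0.001], [-0.988, -0.154, 0.001], [-0.001, -0.002, -1.0]]
ft_force: [0.2, 0.8, -0.8]
finger_gap: 0.0856
grasp_force: 0.0
```

```bash
python3 to.py .555 .1835 .1
python3 - <<'E'
from h import *
a=capture('side')['pixels'][80:360,100:380];w=capture('wrist')['pixels'][70:350,140:420]
cv2.imwrite('pics/d.png',cv2.resize(np.hstack([a,w]),None,fx=1.4,fy=1.4,interpolation=3))
E
```

```text
tool shift [0.0009 0.0004 0.147 ] yaw of y -171.11714347488595 pos [0.5551 0.1843 0.247 ] F [ 0.15  0.85 -0.77] gap 0.08564930002533831 t 15.15 z [ 0.001  0.001 -1.   ] q [ 0.66  0.01  0.14 -0.   -1.7  -0.51]
```

View pics/d.png

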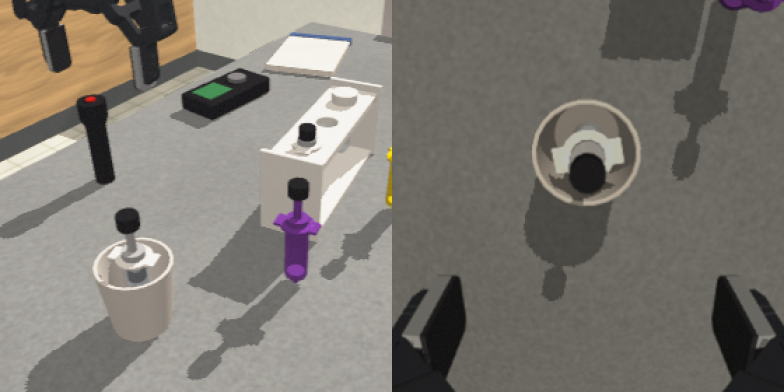

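The blocked syringe stands nozzle down in the upright beaker, leaning slightly. A sits home in the rack, the tube is in place and the gripper is clear.

Emit:
servo_tool --steps '[{"grip": 0.0,"x": 0.0,"y": 0.0,"z": 0.0,"ax": 0.0,"ay": 0.0,"az": 0.0},{"grip": 0.0,"x": 0.0,"y": 0.0,"z": 0.0,"ax": 0.0,"ay": 0.0,"az": 0.0},{"grip": 0.0,"x": 0.0,"y": 0.0,"z": 0.0,"ax": 0.0,"ay": 0.0,"az": 0.0},{"grip": 0.0,"x": 0.0,"y": 0.0,"z": 0.0,"ax": 0.0,"ay": 0.0,"az": 0.0},{"grip": 0.0,"x": 0.0,"y": 0.0,"z": 0.0,"ax": 0.0,"ay": 0.0,"az": 0.0},{"grip": 0.0,"x": 0.0,"y": 0.0,"z": 0.0,"ax": 0.0,"ay": 0.0,"az": 0.0}]'

```text
clock: 15.75
eef_pos: [0.5548, 0.184, 0.2461]
tcp_rot: [[0.154, -0.988, -0.0], [-0.988, -0.154, 0.0], [-0.0, 0.0, -1.0]]
ft_force: [0.6, -0.0, 0.0]
finger_gap: 0.0854
grasp_force: 0.0
```

```bash
python3 -c "
from station import *
print(job_done())"
```

```text
the job is handed in; nothing more can be done
None
```

I handed the job in at about 16 s: the free syringe is pressed home in its rack hole, the other syringe, taken as blocked because the first ran freely, stands nozzle down in the beaker, and the tube was not touched; no verdict was returned.

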